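# Dock the gauge case behind its drop catch

### The job

Put the small closed black gauge case away in the aluminium dock: set it flat in the open, flared mouth of the lane and slide it in under the hinged catch until it is fully home against the two end stops, so that the case itself lifts the catch and the catch drops down behind it. Do not lift or push the catch with the gripper, and leave the clear plastic parts box where it stands.

Things in the scene. Friction and masses are not known exactly. Their poses are not given: they have to be found in the camera images.
- gauge_case: small closed black case with a pink seam, 57 (x) x 86 (y) x 27 mm high, about 100 g, loose, flat on the bench. Origin in the middle of its underside, z up; solid from x = -29 to +26 mm, y = -42 to +42 mm. Grip it from above across its short side (fingers closing along its x). In the dock its x lies along the lane, either way round.
- dock: fixed aluminium dock, plate 270x150x6 mm. Origin on the bench, z up, +x = the way the case slides in. Lane floor z=6 mm; lane on y=0, 100 mm wide, rail tops z=24 mm, flared mouth at x=-125 to -65 mm. A case centred at x=-80 mm or less is clear of the catch. End stops (front x=62 mm, y=27 to 45 mm each side, 37 mm high); a home case has its centre near x=34 mm.
- catch_nose (a point): midway between the two catch noses, at their tips. They hang at y = +35 and -35 mm of the dock on 10 mm wide arms above the lane (arm underside z=37 mm when down). A ramp facing the mouth runs from dock x=-39, z=37 down to x=-13, z=16 mm; the upright back of the nose is at x=-3 mm. The noses drop once the rear of the case is past that: in the last 10 mm before the stops.
- catch (a joint): angle of the dark steel catch, rad: 0 = down, where it falls by its own weight (150 g); grows when lifted (to 0.9). A case pushed in lifts the ramps to about 0.14 with 1 to 2 N. It turns on a cross shaft beyond the stops (dock x=120, z=22 mm). Between its arms and stops a 54 mm wide gap along the middle of the lane stays free up to the shaft, so fingers holding the case can travel in it.
- parts_box: clear plastic hinged box with screws on black foam, 76 x 106 x 36 mm, loose on the bench; a bystander, too big for the lane. Origin in the middle of its underside.

How it is judged:
By the outcome, as a careful person would: the job done as asked, in the order asked, and still so for the second after the job is handed in, with the robot touching nothing.
It also fails if it takes over 48 s, if anything falls off the work surface, if the arm or the gripper's body presses on something with over 40 N, if the wrist force passes 120 N, or if a joint passes its speed limit or range.

### The arm

A 6-joint arm with a two-finger parallel gripper is mounted at the origin on a cart in front of the work surface, level with it; the furniture and walls round the work are solid. World frame = base frame: x ahead of the robot, y to its left, z up, the work surface at z = 0. Lengths are in mm, angles in rad, forces in N, time in s.
With the tool pointing down it reaches from about 350 to 975 mm from the base axis. Payload 7.1 kg.
Tool frame: the origin (TCP) lies between the finger pads; the fingertips stand 17 mm ahead of it and the grasp point (between the pads) lies 2 mm behind it; z points along the fingers, y is the line along which they close (so a half turn about z gives the same grasp; the last joint's range is limited). The gripper opens to 88 mm and grips with 3 to 60 N. Pads are 20 mm wide; open, the fingers measure 115 mm over their backs; the gripper's body (75 mm by 178 mm) begins 61 mm behind the grasp point.
Start: joints at [1.11, 0.423, 1.63, -0, 1.089, -0.019], TCP at [267.197, 564.987, 239.675] pointing down, gripper open.
Joint ranges: [-3, 3], [-0.9, 2.11], [0.09, 2.58], [-1.31, 4.45], [0.11, 2.69], [-2.54, 2.54]. Speed limits (rad/s): [2.39, 2.39, 3.01, 3.14, 3.14, 3.14].

### API

Orientations are given as a rotation vector (axis times angle).
In Python, from workcell import ctrl gives the robot as it stands.
- The arm moves only by the tool jog_arm, called after "Emit:" by a JSON object that holds its "api" and its "payload", one argument or row to a line. Schema: {"type":"object","properties":{"deltas":{"type":"array","items":{"type":"array","items":{"type":"array","items":{"type":"number"},"minItems":6,"maxItems":6},"minItems":1,"maxItems":5},"minItems":1,"maxItems":1},"aperture":{"type":"number"},"only":{"type":"string"},"quiet":{"type":"boolean"},"lines":{"type":"string"}},"required":["deltas"],"additionalProperties":false}. deltas is a list that holds a single list of rows (three levels of brackets), with 1 to 5 rows, each of 6 numbers: dx, dy, dz in fractions of the full range, 1 being 500 mm, then a rotation vector rx, ry, rz in normalised numbers (1 is 2 pi rad); each row shifts and turns the commanded pose from where the row before left it, along the tool's axes as they then stand; what a row does not reach is not made up. A row lasts 1/12 s, in which the tool goes at most 41.7 mm and 0.125 rad, less where a joint would pass 70% of its speed; a pose out of reach is approached as far as the arm can. aperture is the finger opening in mm, set as the call begins (left out keeps the last). The fingers move at their own pace and stop on an object; the grip force is fixed at half the most. Time passes only in rows, so rows that do not move let the fingers close. The tool returns the time, the measured TCP pose, the force, the opening and the grip force at its end. only (a regular expression) keeps the lines of the reply that match it, lines (a string "A,B") keeps lines A to B, and quiet returns only ok. No shift or turn number may pass 1 either way. Input that does not fit is refused with a message, and nothing moves.
- ctrl.get_obs(): the state, without advancing time (a new reading comes with each control period).
- ctrl.get_image(name): name is "scene" or "side" or "wrist"; returns a dict with "img" (384x512x3 uint8, red, green, blue), "fx", "fy", "cx", "cy" (pixels), "k1" (the pictures are not rectified: a ray, as slopes to the right and down, at radius r is drawn at 1 + k1 r^2 times it, then the intrinsics apply), "R" (3x3) and "t" (3): a world point X has camera coordinates R X + t. Camera axes: x right, y down, z forward; pixel columns grow to the right and rows downward; lengths in mm; the calibration is good to about 2 mm. A picture is of the moment at which its call begins. There is no depth.
- ctrl.close_job(): hands the job in; it is judged then, once.
The state is a dict: "t": time; "qpos": joint angles; "qvel": joint speeds; "joint_torque": joint torques, N m; "ee_pos": TCP position; "orientation": TCP orientation; "ft_force": force on the tool from outside, world axes, zero at the start; "moment": the same for the moment, N m; "width": finger opening in mm; "grasp_force": force on a finger pad.
Only numpy, scipy, OpenCV 4.12 (cv2) and the standard library are available. Lean on these libraries where they do the work, as an engineer would, in place of code of your own. Each camera call takes 0.05 s, during which the arm holds its last target. There are 200 camera calls.

## Working session

There is one attempt and no reset: what is moved stays moved. The work goes in short steps, Python scripts to look and compute and a tool call to move; the robot and the scene stay as the last step left them, time stands still between calls to the robot, and variables do not carry over. Pictures are saved under pics/ and viewed, at most 10 in all, crops included, and the job is handed in when it is done.

```bash
ls; mkdir -p pics
```

Create h.py:
```python
import numpy as np, cv2
from workcell import ctrl
def und(c,u,v):
    p=np.array([[(u-c["cx"])/c["fx"],(v-c["cy"])/c["fy"]]],float)[0]
    s=p.copy()
    for _ in range(20): s=p/(1+c["k1"]*(s@s))
    return s
def ray(c,u,v):
    s=und(c,u,v); R=np.array(c["R"]); t=np.array(c["t"])
    return -R.T@t, R.T@np.array([s[0],s[1],1])
def onz(c,u,v,z):
    o,d=ray(c,u,v); return o+d*(z-o[2])/d[2]
def proj(c,X):
    p=np.array(c["R"])@np.array(X,float)+np.array(c["t"]); s=p[:2]/p[2]; s=s*(1+c["k1"]*(s@s))
    return np.array([s[0]*c["fx"]+c["cx"],s[1]*c["fy"]+c["cy"]])
def save(c,name): cv2.imwrite("pics/"+name,cv2.cvtColor(c["img"],cv2.COLOR_RGB2BGR))
```

Run:
```python
from h import *
import pickle
d={}
for n in ["scene","side","wrist"]:
    c=ctrl.get_image(n); save(c,n+"0.png"); d[n]=c
    print(n,c["fx"],c["cx"],c["cy"],c["k1"],(-np.array(c["R"]).T@np.array(c["t"])).round())
pickle.dump(d,open("c0.pkl","wb"))
a=[cv2.imread(f"pics/{n}0.png") for n in ["scene","side"]]
o=ctrl.get_obs(); print({k:np.round(v,3) for k,v in o.items()})
```

```text
pics
workcell.py
scene 388.03927635988833 261.70853975751413 199.78509486103218 0.043386144872577165 [  11. -386.  510.]
side 471.74416316434963 248.75154984591794 193.98449721251936 -0.11822909787140007 [ 158. -874.  684.]
wrist 323.6606251158398 258.6805847661958 192.2955487131728 -0.07714403780637488 [206. 594. 385.]
{'t': np.float64(0.15), 'qpos': array([ 1.11 ,  0.424,  1.63 ,  0.   ,  1.089, -0.019]), 'qvel': array([-0.002, -0.002, -0.001, -0.001,  0.001, -0.001]), 'joint_torque': array([ 0.0000e+00, -5.4498e+01, -2.7392e+01,  6.4000e-02,  2.0000e-02,
       -0.0000e+00]), 'ee_pos': array([267.014, 564.638, 239.09 ]), 'orientation': array([-6.880e-01, -3.065e+00,  2.000e-03]), 'ft_force': array([-0.313,  0.201,  0.059]), 'moment': array([ 0.011, -0.041,  0.02 ]), 'grasp_force': np.float64(0.0), 'width': np.float64(88.192)}
```

View pics/scene0.png

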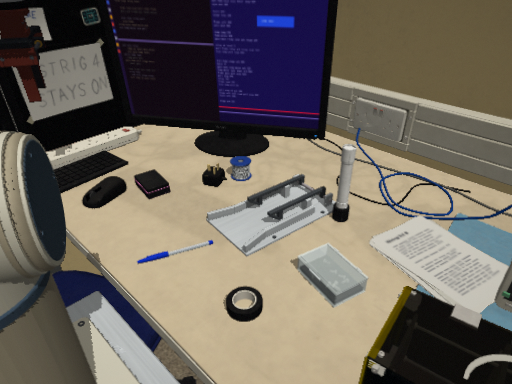

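View pics/side0.png

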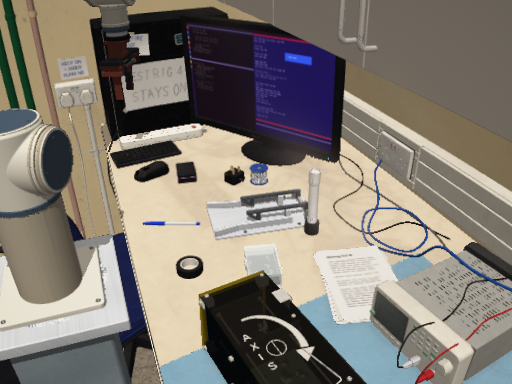

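The scene view shows the black case at (152,183), the dock at about (270,213) with its mouth to the left, and the parts box at (332,272). In the side view they are at (187,172), (257,212) and (264,262). I'll enlarge both views.

Run:
```python
from h import *
a=cv2.imread("pics/scene0.png")[160:260,125:345]; b=cv2.imread("pics/side0.png")[150:245,165:325]
cv2.imwrite("pics/cropA.png",cv2.resize(a,None,fx=3.6,fy=3.6,interpolation=cv2.INTER_CUBIC))
cv2.imwrite("pics/cropB.png",cv2.resize(b,None,fx=5,fy=5,interpolation=cv2.INTER_CUBIC))
```

```text
(no output)
```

View pics/cropA.png

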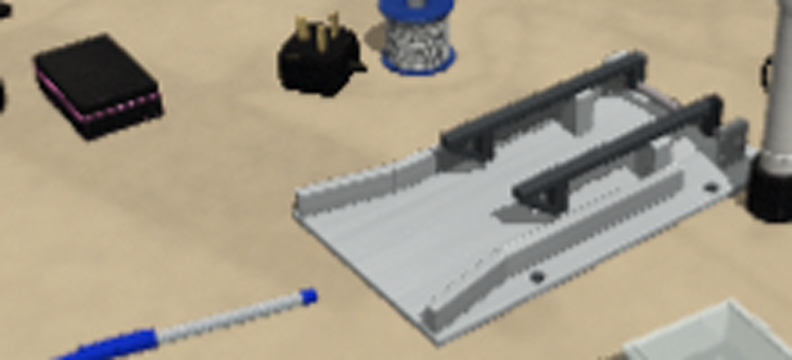

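View pics/cropB.png

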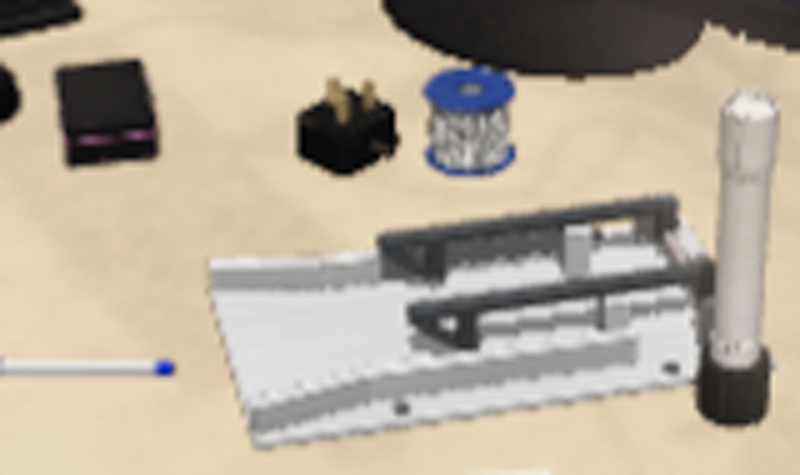

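The crops show the case top corners at A (35,57), (105,37), (162,100), (85,125). The dock plate's mouth corners are at A (295,215), (440,342) and B (210,290), (257,447). The catch noses sit at A (480,155) and (555,210). A torch stands at the shaft end of the near side.

Run:
```python
from h import *
import pickle
d=pickle.load(open("c0.pkl","rb"))
A=lambda x,y:(x/3.6+125-.36,y/3.6+160-.36); B=lambda x,y:(x/5+165-.4,y/5+150-.4)
s,e=d["scene"],d["side"]
for n,a,b,z in [("caseTopFarL",(105,37),(133,60),27),("caseTopL",(35,57),(57,66),27),("caseTopR",(162,98),(155,133),27),("caseTopNear",(85,123),(66,142),27),
 ("dock-135,75",(295,217),(210,292),0),("dock-135,-75",(440,344),(257,447),0),
 ("railtop -125,+",(295,192),(210,262),24),("railtop -125,-",(425,315),(250,410),24),("rail end -",(683,170),(636,338),24),("hole near mouth",(538,277),(402,408),6),("hole far",(711,187),(671,368),6),("nose+",(487,158),(440,284),16),("nose-",(560,214),(468,347),16),("stop+top",(580,94),(577,227),43)]:
    print(n,onz(s,*A(*a),z).round(),onz(e,*B(*b),z).round())
def mask(c,box):
    x0,y0,x1,y1=box; im=c["img"][y0:y1,x0:x1].astype(int); m=((im.max(2)<70)).astype(np.uint8)
    m=cv2.morphologyEx(m,cv2.MORPH_CLOSE,np.ones((5,5),np.uint8))
    cn=max(cv2.findContours(m,0,cv2.CHAIN_APPROX_NONE)[0],key=cv2.contourArea); M=cv2.moments(cn)
    return M["m10"]/M["m00"]+x0,M["m01"]/M["m00"]+y0
for c,box in [(s,(130,165,173,203)),(e,(173,158,199,188))]:
    u=mask(c,box); print(u,onz(c,*u,13).round())
```

```text
caseTopFarL [427. 418.  27.] [423. 417.  27.]
caseTopL [378. 428.  27.] [377. 427.  27.]
caseTopR [408. 321.  27.] [412. 320.  27.]
caseTopNear [357. 330.  27.] [361. 329.  27.]
dock-135,75 [409. 186.   0.] [405. 182.   0.]
dock-135,-75 [392.  39.  -0.] [388.  37.   0.]
railtop -125,+ [406. 179.  24.] [404. 174.  24.]
railtop -125,- [384.  41.  24.] [386.  35.  24.]
rail end - [586.  28.  24.] [585.  24.  24.]
hole near mouth [465.  35.   6.] [463.  34.   6.]
hole far [605.  19.   6.] [602.  16.   6.]
nose+ [520. 131.  16.] [515. 120.  16.]
nose- [508.  58.  16.] [508.  58.  16.]
stop+top [584. 111.  43.] [587. 106.  43.]
(151.7757430997877, 183.86624203821657) [397. 384.  13.]
(185.9905712701054, 172.26566833056017) [396. 381.  13.]
```

Run:
```python
from h import *
import pickle
d=pickle.load(open("c0.pkl","rb"));s,e=d["scene"],d["side"]
def tri(a,b):
    o1,d1=ray(s,*a);o2,d2=ray(e,*b)
    k=np.linalg.lstsq(np.c_[d1,-d2],o2-o1,rcond=None)[0]
    return ((o1+d1*k[0]+o2+d2*k[1])/2).round(), np.linalg.norm(o1+d1*k[0]-o2-d2*k[1]).round()
print("foot",onz(s,232,152,0).round(),onz(e,272,162,0).round())
print("screen BR",tri((325,136),(336,160)),"BL",tri((115,120),(187,134)))
print("torch base",onz(s,341,218,0).round(),onz(e,312,233,0).round(),"top",tri((348,150),(315,172)))
print("box",onz(s,332,290,0).round(),onz(e,263,278,0).round())
for v,n in ((s,"s"),(e,"e")): print(n, proj(v,[397,384,27]),proj(v,[532,95,6]))
```

```text
foot [667. 393.   0.] [673. 369.   0.]
screen BR (array([776., 150.,  91.]), np.float64(1.0)) BL (array([452., 617.,  66.]), np.float64(60.0))
torch base [621. -20.   0.] [618. -27.   0.] top (array([622., -15., 164.]), np.float64(1.0))
box [ 435. -133.    0.] [ 443. -139.    0.]
s [150.7732343  179.02014933] [275.09480723 211.25369755]
e [185.58827252 167.6455868 ] [261.97729039 213.03528314]
```

The manual's scale: shifts go in shares of 500 mm and turns go in shares of 2 pi rad. Converting my numbers, -39 mm is -0.078, -37 mm is -0.074, 0.12 rad is 0.0191.

Emit:
{"api": "jog_arm", "payload": {
  "deltas": [
    [[-0.078,-0.044,0.036,0,0,0.0191],[-0.072,-0.052,0.036,0,0,0.0191],[-0.064,-0.06,0.036,0,0,0.0191],[-0.056,-0.068,0.036,0,0,0.0191],[-0.048,-0.074,0.036,0,0,0.0191]]
  ]
}}

```text
t: 0.57
ee_pos: [292.5, 383.0, 160.5]
orientation: [1.573, 2.719, 0.001]
ft_force: [0.4, -0.6, 0.3]
width: 88.1
grasp_force: 0.0
```

Emit:
{"api": "jog_arm", "payload": {
  "deltas": [
    [[0,0,0,0,0,0.0191],[0,0,0,0,0,0.0191],[0,0,0,0,0,0.0191],[0,0,0,0,0,0.0191],[0,0,0,0,0,0.0191]]
  ]
}}

```text
t: 0.98
ee_pos: [291.7, 384.6, 161.1]
orientation: [2.306, 2.134, -0.0]
ft_force: [0.2, -0.1, -0.0]
width: 87.7
grasp_force: 0.0
```

Emit:
{"api": "jog_arm", "payload": {
  "deltas": [
    [[0,0,0,0,0,0.0191],[0,0,0,0,0,0],[0,0,0,0,0,0]]
  ]
}}

```text
t: 1.23
ee_pos: [291.7, 384.7, 161.1]
orientation: [2.419, 2.004, -0.0]
ft_force: [0.1, -0.2, -0.2]
width: 87.6
grasp_force: 0.0
```

Run:
```python
from h import *
import pickle
from scipy.spatial.transform import Rotation as Ro
c=ctrl.get_image("wrist"); save(c,"w1.png"); pickle.dump(c,open("w1.pkl","wb"))
o=ctrl.get_obs(); print(o["t"],o["ee_pos"],o["qpos"]); print(Ro.from_rotvec(o["orientation"]).as_matrix().round(3))
```

```text
1.2833 [291.70384479 384.74274972 161.08533825] [ 8.97437863e-01  3.34777581e-01  1.99694683e+00 -1.33136615e-05
  8.10054264e-01  1.08465963e+00]
[[ 0.186  0.983 -0.   ]
 [ 0.983 -0.186 -0.   ]
 [-0.    -0.    -1.   ]]
```

View pics/w1.png

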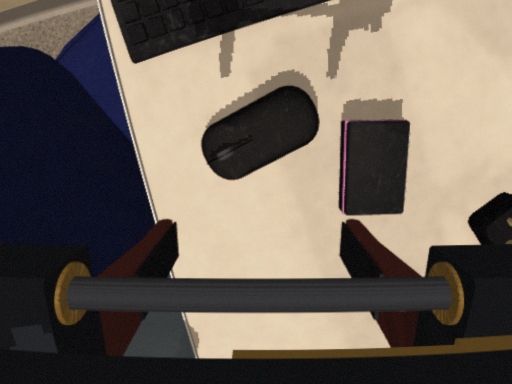

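The wrist view shows the case upright at about (375,167), with its pink seam side at column 344. The mouse is left of it at (260,132), and both open fingers are visible.

Create case.py:
```python
from h import *
def case(c,box,z=27,thr=75,zin=None):
    x0,y0,x1,y1=box; im=c["img"][y0:y1,x0:x1].astype(int)
    m=(im.max(2)<thr).astype(np.uint8)
    m=cv2.morphologyEx(m,cv2.MORPH_OPEN,np.ones((3,3),np.uint8))
    cn=max(cv2.findContours(m,0,cv2.CHAIN_APPROX_NONE)[0],key=cv2.contourArea)[:,0]
    P=np.array([onz(c,u+x0,v+y0,z)[:2] for u,v in cn],np.float32)
    return cv2.minAreaRect(P), (cn.min(0)+[x0,y0],cn.max(0)+[x0,y0])
```

Run:
```python
from case import *
import pickle
c=pickle.load(open("w1.pkl","rb"))
pk=(c["img"][100:230,330:420].astype(int)); m=(pk[...,0]-pk[...,1]>60); ys,xs=np.nonzero(m); print("pink",xs.min()+330,xs.max()+330)
for box in [(335,100,430,230),(348,122,430,230)]:
    print(case(c,box))
for u,v in [(348,122),(409,122),(404,212),(348,212)]: print(onz(c,u,v,27).round(1))
```

```text
pink 342 347
(((396.5828552246094, 382.5154113769531), (84.06352233886719, 54.7379264831543), 80.96945190429688), (array([344, 120]), array([408, 214])))
(((397.1579895019531, 381.9231262207031), (83.14398956298828, 53.34955978393555), 81.06509399414062), (array([348, 122]), array([408, 214])))
[377.2 427.2  27. ]
[429.9 417.8  27. ]
[418.9 337.1  27. ]
[367.4 347.1  27. ]
```

Converted, 35 mm is 0.07, 34 mm is 0.068, -0.03 rad is -0.0048.

Emit:
{"api": "jog_arm", "payload": {
  "deltas": [
    [[0.012,0.07,0.02,0,0,-0.0048],[0.012,0.07,0.04,0,0,0],[0.01,0.068,0.06,0,0,0],[0,0,0,0,0,0],[0,0,0,0,0,0]]
  ],
  "aperture": 76
}}

```text
t: 1.7
ee_pos: [394.3, 382.8, 101.7]
orientation: [2.393, 2.036, -0.006]
ft_force: [-1.6, 0.6, -0.6]
width: 75.6
grasp_force: 0.0
```

Run:
```python
from case import *
from scipy.spatial.transform import Rotation as Ro
c=ctrl.get_image("wrist"); save(c,"w2.png")
o=ctrl.get_obs(); R=Ro.from_rotvec(o["orientation"]).as_matrix(); p=o["ee_pos"]; print(o["t"],p,np.degrees(np.arctan2(R[1,1],R[0,1])))
print([proj(c,[397+a,382+b,27]).round() for a,b in ((0,0),(20,42),(-34,42),(-20,-42),(34,-42))])
print("tool delta",R.T@(np.array([397,382,20])-p))
```

```text
1.75 [393.72913457 383.19766995 102.96373871] -9.18017957715341
[array([263., 208.]), array([282., 144.]), array([204., 157.]), array([245., 264.]), array([317., 254.])]
tool delta [-0.50931069  3.55197594 82.95926099]
```

View pics/w2.png

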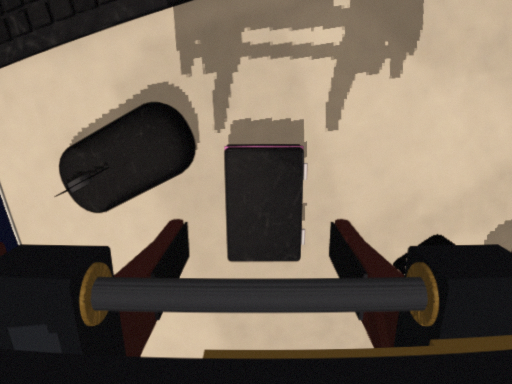

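The case sits at columns 225–303, between the fingers (tips at 188 and 330). The mouse, ending at column 195, is clear of the left finger's path at row 220. I'll go down and grip.

Converted, 30 mm is 0.06, 15 mm is 0.03.

Emit:
{"api": "jog_arm", "payload": {
  "deltas": [
    [[0,0.006,0.06,0,0,0],[0,0,0.06,0,0,0],[0,0,0.03,0,0,0],[0,0,0.014,0,0,0],[0,0,0,0,0,0]]
  ]
}}

```text
t: 2.17
ee_pos: [395.8, 383.3, 21.7]
orientation: [-2.391, -2.038, 0.002]
ft_force: [0.3, 0.1, 0.2]
width: 76.0
grasp_force: 0.0
```

Emit:
{"api": "jog_arm", "payload": {
  "deltas": [
    [[0,0,0,0,0,0],[0,0,0,0,0,0],[0,0,0,0,0,0],[0,0,0,0,0,0],[0,0,0,0,0,0]]
  ],
  "aperture": 45
}}

```text
t: 2.58
ee_pos: [397.7, 384.1, 23.1]
orientation: [-2.393, -2.036, -0.003]
ft_force: [-1.7, -0.5, 7.0]
width: 54.8
grasp_force: 30.0
```

Emit:
{"api": "jog_arm", "payload": {
  "deltas": [
    [[0,0,0,0,0,0],[0,0,0,0,0,0]]
  ]
}}

```text
t: 2.75
ee_pos: [397.7, 384.1, 23.1]
orientation: [-2.393, -2.036, -0.003]
ft_force: [-1.4, 0.4, 7.9]
width: 54.8
grasp_force: 30.0
```

Converted, -38 mm is -0.076, -36 mm is -0.072.

Emit:
{"api": "jog_arm", "payload": {
  "deltas": [
    [[0,0,-0.06,0,0,0],[0,0,-0.07,0,0,0],[-0.064,0.02,-0.04,0,0,0],[-0.072,0.024,-0.03,0,0,0],[-0.076,0.024,-0.03,0,0,0]]
  ]
}}

```text
t: 3.17
ee_pos: [413.8, 273.7, 138.0]
orientation: [2.39, 2.038, 0.003]
ft_force: [0.5, -0.4, -1.3]
width: 55.1
grasp_force: 30.0
```

Emit:
{"api": "jog_arm", "payload": {
  "deltas": [
    [[-0.076,0.024,-0.024,0,0,0],[-0.076,0.024,-0.024,0,0,0],[-0.076,0.024,-0.024,0,0,0],[-0.076,0.024,-0.012,0,0,0],[-0.076,0.024,0,0,0,0]]
  ]
}}

```text
t: 3.58
ee_pos: [443.1, 75.3, 180.3]
orientation: [2.391, 2.035, 0.005]
ft_force: [0.9, 1.1, -1.6]
width: 54.9
grasp_force: 30.0
```

Emit:
{"api": "jog_arm", "payload": {
  "deltas": [
    [[-0.076,0.024,0,0,0,0],[-0.076,0.024,0,0,0,0],[-0.02,0.008,0,0,0,0],[0,0,0,0,0,0],[0,0,0,0,0,0]]
  ]
}}

```text
t: 4.0
ee_pos: [456.0, -12.6, 178.6]
orientation: [-2.395, -2.033, -0.0]
ft_force: [-0.4, 0.1, -0.8]
width: 54.6
grasp_force: 30.0
```

Run:
```python
from case import *
import pickle
from scipy.spatial.transform import Rotation as Ro
c=ctrl.get_image("wrist"); save(c,"w3.png"); pickle.dump(c,open("w3.pkl","wb"))
o=ctrl.get_obs(); R=Ro.from_rotvec(o["orientation"]).as_matrix(); p=o["ee_pos"]; print(o["t"],p,np.degrees(np.arctan2(R[1,1],R[0,1])))
```

```text
4.05 [455.87559081 -11.79802298 178.4820144 ] -9.254543345992685
```

View pics/w3.png

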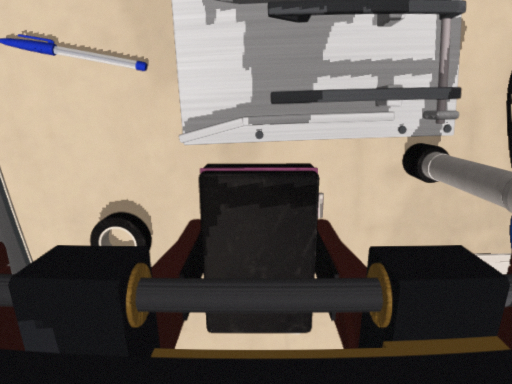

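The view shows the held case at columns 200–318. The dock is above it: plate corner (183,143), near edge running to (455,136), mouth edge up to (174,0), near arm from (272,97) to (460,92). The torch base is at (425,162).

Run:
```python
from h import *
import pickle
c=pickle.load(open("w3.pkl","rb")); im=c["img"].astype(int)
# plate edges: light neutral metal vs. warm bench (R-B)
rb=im[...,0]-im[...,2]
met=(rb<22)&(im.max(2)>90)
near=[(u,np.nonzero(met[100:160,u])[0].max()+100) for u in range(195,400,5)]
mouth=[(np.nonzero(met[v,150:230])[0].min()+150,v) for v in range(5,130,4)]
def fit(px,z):
    P=np.array([onz(c,u,v,z)[:2] for u,v in px],np.float32)
    vx,vy,x,y=cv2.fitLine(P,cv2.DIST_HUBER,0,.01,.01).ravel()
    r=np.abs((P-[x,y])@[-vy,vx]); return np.array([vx,vy]),np.array([x,y]),r.mean()
d1,p1,r1=fit(near,3); d2,p2,r2=fit(mouth,6)
print("near",d1,np.degrees(np.arctan2(d1[1],d1[0])),p1,r1); print("mouth",np.degrees(np.arctan2(d2[1],d2[0])),p2,r2)
k=np.linalg.solve(np.c_[d1,-d2],p2-p1); C=p1+d1*k[0]; print("corner",C)
x=d1*np.sign(d1[0]); y=np.array([-x[1],x[0]]); print("centre",C+135*x+75*y)
gray=im.max(2)
for u in (290,330,370,410): 
    g=np.nonzero(gray[70:115,u]<75)[0]+70; g2=np.nonzero(gray[0:30,u]<75)[0]
    print(u,g.min(),g.max(),g2.min() if len(g2) else 0,g2.max() if len(g2) else 0)
for n,u,v,z in [("hole1",260,134,6),("hole2",402,129,6),("armfront near",272,97,49),("armfront far",275,10,49),("near nr top",340,99,49),("far",340,8,49)]: print(n,onz(c,u,v,z)[:2].round(1))
```

```text
near [ 0.9924038  -0.12302291] -7.066595 [497.868    20.16969] 0.24338618
mouth 83.05353 [397.93604  105.310776] 0.23950748
corner [389.20395   33.640182]
centre [532.4052   91.46237]
290 91 102 0 20
330 90 90 0 14
370 94 99 0 12
410 89 95 0 12
hole1 [464.5  31.2]
hole2 [603.3  14. ]
armfront near [479.5  62.5]
armfront far [492.2 128.1]
near nr top [534.7  52. ]
far [543.2 121.9]
```

Converted, 34 mm is 0.068, 29 mm is 0.058, -0.038 rad is -0.006.

Emit:
{"api": "jog_arm", "payload": {
  "deltas": [
    [[0.056,-0.018,0.024,0,0,0],[0.058,-0.018,0.024,0,0,0],[0.058,-0.018,0.026,0,0,0],[0.056,-0.02,0.026,0,0,0],[0,0,0.068,0,0,-0.006]]
  ]
}}

```text
t: 4.47
ee_pos: [439.1, 111.8, 96.3]
orientation: [2.346, 2.085, 0.01]
ft_force: [0.6, 0.8, -0.8]
width: 54.9
grasp_force: 30.0
```

Emit:
{"api": "jog_arm", "payload": {
  "deltas": [
    [[0,0,0.068,0,0,0],[0,0,0,0,0,0],[0,0,0,0,0,0]]
  ]
}}

```text
t: 4.72
ee_pos: [435.8, 107.1, 59.4]
orientation: [-2.349, -2.082, 0.007]
ft_force: [-0.0, 0.4, -0.4]
width: 55.0
grasp_force: 30.0
```

Run:
```python
from h import *
import pickle
from scipy.spatial.transform import Rotation as Ro
o=ctrl.get_obs(); R=Ro.from_rotvec(o["orientation"]).as_matrix(); p=o["ee_pos"]; print(o["t"],p,np.degrees(np.arctan2(R[1,1],R[0,1])), np.degrees(np.arccos(-R[2,2])))
d={n:ctrl.get_image(n) for n in ("scene","side")}; pickle.dump(d,open("c4.pkl","wb"))
a=cv2.resize(d["scene"]["img"][165:265,190:340],None,fx=4,fy=4,interpolation=cv2.INTER_CUBIC)[:, :400]
b=cv2.resize(d["side"]["img"][160:260,185:285],None,fx=4,fy=4,interpolation=cv2.INTER_CUBIC)
cv2.imwrite("pics/hov.png",cv2.cvtColor(np.hstack([a,b]),cv2.COLOR_RGB2BGR))
```

```text
4.7167 [435.84619925 107.14440456  59.35965727] -6.919195424478906 0.29823907399545174
```

View pics/hov.png

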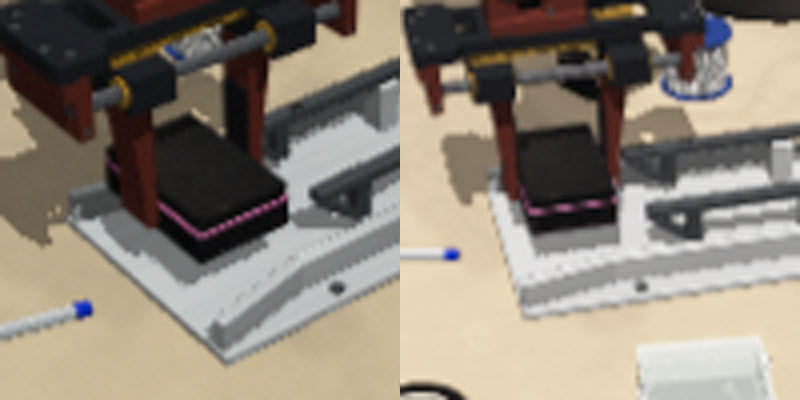

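The hovering case is over the mouth, ahead of the catch. Its near bottom corners are at scene crop (203,262), (287,225) and side crop (527,232), (618,224). I'll compare those with the dock corner and hole in the same pictures.

Run:
```python
from h import *
import pickle
d=pickle.load(open("c4.pkl","rb"))
A=lambda x,y:(x/4+190-.4,y/4+165-.4); B=lambda x,y:((x-400)/4+185-.4,y/4+160-.4)
X=np.array([.9924,-.123]);Y=np.array([.123,.9924])
for n,c,f,l,r,h,co,fc in [("scene",d["scene"],A,(203,262),(287,225),(337,288),(228,362),(68,222)),("side",d["side"],B,(527,232),(618,224),(641,287),(526,318),(488,184))]:
    m=(onz(c,*f(*l),36.3)+onz(c,*f(*r),36.3))[:2]/2
    H=onz(c,*f(*h),6)[:2]; C=onz(c,*f(*co),0)[:2]; F=onz(c,*f(*fc),0)[:2]
    print(n,"near mid",m.round(1),"hole",H.round(1),"corner",C.round(1),F.round(1),"| case centre y in dock via corner:",(m-C)@Y+42-75,"via hole",(m-H)@Y+42-66, "x via corner",(m-C)@X-135)
```

Run:
```python
import numpy as np
# hole offset from wrist measurement
X=np.array([.9924,-.123]);Y=np.array([.123,.9924]);c=np.array([532.4,91.46])
for h in ([464.5,31.2],[603.3,14.0]): print((h-c)@X,(h-c)@Y)
```

```text
scene near mid [431.5  67. ] hole [465.1  35.5] corner [392.   39.4] [408.5 185.2] | case centre y in dock via corner: -0.6986174177689009 via hole 3.138705220225461 x via corner -99.22794721538477
side near mid [430.4  68. ] hole [462.4  33.3] corner [388.6  36.3] [408.4 193.9] | case centre y in dock via corner: 3.6476643014744212 via hole 6.499070742270632 x via corner -97.42487919720425
-59.971979999999974 -68.15372399999998
79.88873999999997 -68.15060399999999
```

Emit:
{"api": "jog_arm", "payload": {
  "deltas": [
    [[-0.004,0,0.024,0,0,0],[0,0,0.02,0,0,0],[0,0,0.012,0,0,0],[0,0,0,0,0,0],[0,0,0,0,0,0]]
  ]
}}

```text
t: 5.23
ee_pos: [437.9, 104.1, 32.9]
orientation: [2.354, 2.08, 0.001]
ft_force: [-0.5, -0.6, -0.4]
width: 54.7
grasp_force: 30.0
```

Emit:
{"api": "jog_arm", "payload": {
  "deltas": [
    [[0,0,0.004,0,0,0],[0,0,0,0,0,0],[0,0,0,0,0,0]]
  ]
}}

```text
t: 5.48
ee_pos: [437.8, 104.1, 30.7]
orientation: [2.354, 2.081, 0.0]
ft_force: [0.4, -0.1, -0.6]
width: 55.0
grasp_force: 30.0
```

Converted, 1 mm is 0.002.

Emit:
{"api": "jog_arm", "payload": {
  "deltas": [
    [[0,0,0.002,0,0,0],[0,0,0,0,0,0],[0,0,0,0,0,0]]
  ]
}}

```text
t: 5.73
ee_pos: [437.7, 104.1, 29.4]
orientation: [-2.354, -2.081, 0.0]
ft_force: [-0.3, -0.1, -1.3]
width: 54.8
grasp_force: 30.0
```

Emit:
{"api": "jog_arm", "payload": {
  "deltas": [
    [[0,0,0.002,0,0,0],[0,0,0,0,0,0],[0,0,0,0,0,0]]
  ]
}}

```text
t: 5.98
ee_pos: [437.7, 104.1, 29.0]
orientation: [2.354, 2.081, 0.0]
ft_force: [-2.0, -0.2, 9.7]
width: 54.6
grasp_force: 30.0
```

Converted, 10 mm is 0.02, 8 mm is 0.016.

Emit:
{"api": "jog_arm", "payload": {
  "deltas": [
    [[0,0.016,-0.0012,0,0,0],[0,0.02,0,0,0,0],[0,0.02,0,0,0,0],[0,0.016,0,0,0,0],[0,0,0,0,0,0]]
  ]
}}

```text
t: 6.4
ee_pos: [475.4, 99.6, 29.1]
orientation: [2.354, 2.08, 0.002]
ft_force: [1.3, -0.2, 2.1]
width: 54.6
grasp_force: 30.0
```

Emit:
{"api": "jog_arm", "payload": {
  "deltas": [
    [[0,0.01,0,0,0,0],[0,0.01,0,0,0,0],[0,0.01,0,0,0,0],[0,0.01,0,0,0,0],[0,0,0,0,0,0]]
  ]
}}

```text
t: 6.82
ee_pos: [494.5, 97.2, 29.1]
orientation: [2.353, 2.08, 0.002]
ft_force: [1.0, 0.1, 2.0]
width: 55.2
grasp_force: 30.0
```

Converted, 6 mm is 0.012.

Emit:
{"api": "jog_arm", "payload": {
  "deltas": [
    [[0,0.012,0,0,0,0],[0,0.012,0,0,0,0],[0,0.012,0,0,0,0],[0,0.012,0,0,0,0],[0,0,0,0,0,0]]
  ]
}}

```text
t: 7.23
ee_pos: [518.2, 94.2, 29.1]
orientation: [2.353, 2.08, 0.002]
ft_force: [2.7, -1.6, 3.2]
width: 54.6
grasp_force: 30.0
```

Emit:
{"api": "jog_arm", "payload": {
  "deltas": [
    [[0,0.012,0,0,0,0],[0,0.012,0,0,0,0],[0,0.012,0,0,0,0],[0,0.012,0,0,0,0],[0,0,0,0,0,0]]
  ]
}}

```text
t: 7.65
ee_pos: [541.8, 91.3, 29.1]
orientation: [2.353, 2.08, 0.001]
ft_force: [1.1, -0.8, 3.6]
width: 54.6
grasp_force: 30.0
```

```bash
python3 - <<'E'
from h import *
d={n:ctrl.get_image(n) for n in ("scene","side")}
a=cv2.resize(d["scene"]["img"][150:250,220:350],None,fx=3,fy=3,interpolation=cv2.INTER_CUBIC)
b=cv2.resize(d["side"]["img"][150:250,195:325],None,fx=3,fy=3,interpolation=cv2.INTER_CUBIC)
cv2.imwrite("pics/in.png",cv2.cvtColor(np.hstack([a,b]),cv2.COLOR_RGB2BGR))
E
```

```text
(no output)
```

View pics/in.png

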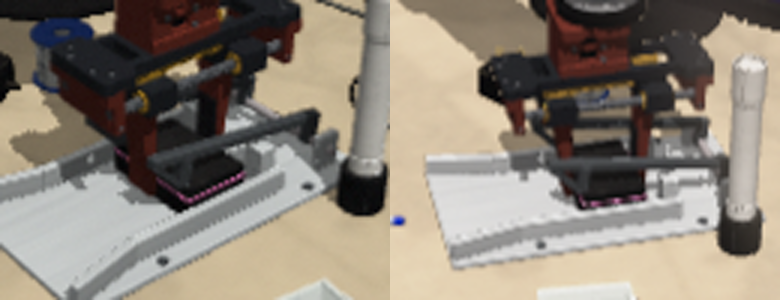

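The catch arms are lifted and riding on the case top (scene crop (155,160), side crop (565,160)). The torch is clear of the gripper.

Converted, 5 mm is 0.01, 3 mm is 0.006.

Emit:
{"api": "jog_arm", "payload": {
  "deltas": [
    [[0,0.01,0,0,0,0],[0,0.01,0,0,0,0],[0,0.01,0,0,0,0],[0,0.006,0,0,0,0],[0,0,0,0,0,0]]
  ]
}}

```text
t: 8.17
ee_pos: [555.9, 89.4, 28.9]
orientation: [-2.351, -2.077, 0.007]
ft_force: [-9.8, 3.2, 13.0]
width: 55.0
grasp_force: 30.0
```

Emit:
{"api": "jog_arm", "payload": {
  "deltas": [
    [[0,0.003,0,0,0,0],[0,0.003,0,0,0,0],[0,0,0,0,0,0]]
  ]
}}

```text
t: 8.42
ee_pos: [556.0, 89.4, 28.7]
orientation: [-2.349, -2.075, 0.014]
ft_force: [-19.7, 6.4, 20.4]
width: 55.0
grasp_force: 30.0
```

Emit:
{"api": "jog_arm", "payload": {
  "deltas": [
    [[0,0.003,0,0,0,0],[0,0,0,0,0,0],[0,0,0,0,0,0]]
  ]
}}

```text
t: 8.67
ee_pos: [556.0, 89.4, 28.6]
orientation: [-2.347, -2.074, 0.017]
ft_force: [-20.7, 7.6, 23.6]
width: 55.3
grasp_force: 30.0
```

Converted, -2 mm is -0.004, -0.5 mm is -0.001.

Emit:
{"api": "jog_arm", "payload": {
  "deltas": [
    [[0,-0.004,-0.001,0,0,0],[0,0,0,0,0,0],[0,0,0,0,0,0]]
  ]
}}

```text
t: 8.92
ee_pos: [555.9, 89.3, 28.7]
orientation: [-2.349, -2.075, 0.012]
ft_force: [-12.6, 5.8, 11.5]
width: 54.7
grasp_force: 29.9
```

Run:
```python
from h import *
d={n:ctrl.get_image(n) for n in ("scene","side")}
a=cv2.resize(d["scene"]["img"][150:250,220:350],None,fx=3,fy=3,interpolation=cv2.INTER_CUBIC)
b=cv2.resize(d["side"]["img"][150:250,195:325],None,fx=3,fy=3,interpolation=cv2.INTER_CUBIC)
cv2.imwrite("pics/in2.png",cv2.cvtColor(np.hstack([a,b]),cv2.COLOR_RGB2BGR))
```

```text
(no output)
```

View pics/in2.png

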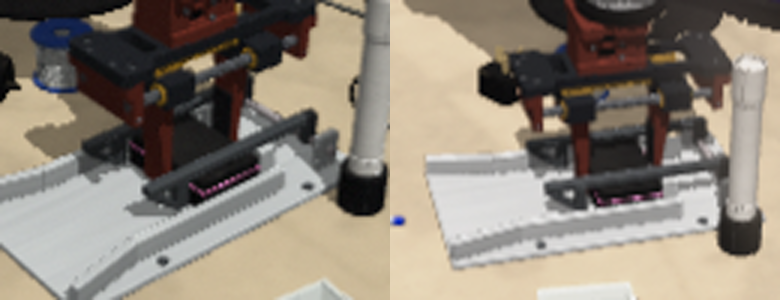

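The catch has dropped behind the case: the noses are down at scene crop (175,190) and side crop (580,190). I'll ease the pressure and release.

Converted, -1.5 mm is -0.003, -0.4 mm is -0.0008.

Emit:
{"api": "jog_arm", "payload": {
  "deltas": [
    [[0,-0.003,-0.0008,0,0,0],[0,0,0,0,0,0],[0,0,0,0,0,0]]
  ]
}}

```text
t: 9.27
ee_pos: [555.9, 89.3, 28.8]
orientation: [-2.351, -2.077, 0.009]
ft_force: [-8.6, 3.7, 4.0]
width: 54.6
grasp_force: 29.9
```

Emit:
{"api": "jog_arm", "payload": {
  "deltas": [
    [[0,0,0,0,0,0],[0,0,0,0,0,0],[0,0,0,0,0,0],[0,0,0,0,0,0],[0,0,0,0,0,0]]
  ],
  "aperture": 74
}}

```text
t: 9.68
ee_pos: [560.2, 89.0, 30.0]
orientation: [2.354, 2.08, 0.001]
ft_force: [0.9, 0.3, -0.5]
width: 74.0
grasp_force: 0.0
```

Emit:
{"api": "jog_arm", "payload": {
  "deltas": [
    [[0,0,-0.016,0,0,0],[0,0,-0.024,0,0,0],[0,0,-0.04,0,0,0],[0,0,-0.06,0,0,0],[0,0,-0.06,0,0,0]]
  ]
}}

```text
t: 10.1
ee_pos: [559.3, 88.9, 131.6]
orientation: [-2.353, -2.08, 0.001]
ft_force: [0.5, -0.3, -0.3]
width: 74.0
grasp_force: 0.0
```

Now I'll retreat up and towards the robot, then check numerically that the case is still home and the catch is down.

Converted, -38 mm is -0.076, -35 mm is -0.07.

Emit:
{"api": "jog_arm", "payload": {
  "deltas": [
    [[0,-0.02,-0.06,0,0,0],[0,-0.06,-0.05,0,0,0],[0,-0.07,-0.03,0,0,0],[0,-0.076,0,0,0,0],[0,-0.076,0,0,0,0]]
  ]
}}

```text
t: 10.52
ee_pos: [409.3, 107.7, 202.1]
orientation: [2.353, 2.079, 0.006]
ft_force: [-0.2, 0.9, 0.3]
width: 73.8
grasp_force: 0.0
```

Emit:
{"api": "jog_arm", "payload": {
  "deltas": [
    [[0,-0.04,0,0,0,0],[0,0,0,0,0,0],[0,0,0,0,0,0],[0,0,0,0,0,0],[0,0,0,0,0,0]]
  ]
}}

```text
t: 10.93
ee_pos: [391.7, 110.1, 200.6]
orientation: [2.354, 2.08, 0.003]
ft_force: [-0.3, -0.1, 0.6]
width: 74.1
grasp_force: 0.0
```

Run:
```python
from h import *
import pickle
d0=pickle.load(open("c0.pkl","rb"))
O=np.array([532.4-9.9,92.8+1.2]);X=np.array([.9924,-.123]);Y=np.array([.123,.9924])
D=lambda x,y,z:np.r_[O+X*x+Y*y,z]
for n in ("scene","side"):
    c=ctrl.get_image(n); save(c,n+"9.png"); im=c["img"].astype(int); im0=d0[n]["img"].astype(int)
    # pixels pink: seam on near (-y) face
    pk=(im[...,0]-im[...,1]>40)&(im[...,2]-im[...,1]>15)
    pc=proj(c,D(34,-42,20)); v,u=np.nonzero(pk); k=(abs(u-pc[0])<40)&(abs(v-pc[1])<25); u,v=u[k],v[k]
    a=[ (np.r_[onz(c,u[i],v[i],18)[:2]-O]) for i in (u.argmin(),u.argmax())]
    print(n,"pink",k.sum(),[((p@X).round(1),(p@Y).round(1)) for p in a])
    # catch: compare dark-steel arm pixels at the hinge half and nose vs. the first picture (down)
    for s in (-35,35):
        q=proj(c,D(-15,s,43)).astype(int); w=np.s_[q[1]-6:q[1]+7,q[0]-9:q[0]+5]
        print("  catch nose patch y",s,"mean change from start",np.abs(im[w]-im0[w]).mean().round(1))
    q=proj(c,[440,-136,20]).astype(int); w=np.s_[q[1]-30:q[1]+30,q[0]-35:q[0]+35]; print("  box change",np.abs(im[w]-im0[w]).mean().round(2))
print(ctrl.get_obs()["t"],ctrl.get_obs()["ee_pos"])
```

```text
scene pink 34 [(np.float64(12.0), np.float64(45.6)), (np.float64(67.8), np.float64(-35.1))]
  catch nose patch y -35 mean change from start 59.8
  catch nose patch y 35 mean change from start 2.1
  box change 2.51
side pink 24 [(np.float64(6.5), np.float64(45.0)), (np.float64(60.9), np.float64(-35.1))]
  catch nose patch y -35 mean change from start 17.8
  catch nose patch y 35 mean change from start 1.5
  box change 1.25
11.0333 [391.16855674 109.965601   200.08131069]
```

The far nose and the parts box are unchanged. I'll check why the near-nose patch differs, since black case pixels or the robot's shadow could explain it.

Run:
```python
from h import *
import pickle
d0=pickle.load(open("c0.pkl","rb"))
O=np.array([522.5,94.0]);X=np.array([.9924,-.123]);Y=np.array([.123,.9924])
D=lambda x,y,z:np.r_[O+X*x+Y*y,z]
for n in ("scene","side"):
    im=cv2.cvtColor(cv2.imread(f"pics/{n}9.png"),cv2.COLOR_BGR2RGB).astype(int); im0=d0[n]["img"].astype(int); c=d0[n]
    q=proj(c,D(-15,-35,43)).astype(int); print(n,q)
    w=np.s_[q[1]-8:q[1]+12:2,q[0]-16:q[0]+16:2]
    print(im0[w].mean(2).astype(int)); print(im[w].mean(2).astype(int))
```

```text
scene [277 209]
[[ 42 176 186 189 189 187 185 189 188 187 184 187 187 187 123  88]
 [ 42 178 187 185 186 189 187 186 186 186 187 188 129  75  70  69]
 [167 184 186 189 187 185 183 186 188 150 123  71  71  67  52  41]
 [186 187 184 185 184 186 187 149  90  72  71  62  50  49  90 108]
 [187 183 184 186 186 157  95  69  69  60  48  47  90 108 108 109]
 [184 186 187 157  94  67  70  57  45  41  42 100 107 157 183 186]
 [187 187 187  86  50  58  45  60  30  35  42 101 168 186 186 188]
 [187 187 185 170  46  44  53  72  33  38  42 170 187 186 185 179]
 [185 186 136 114 100  80  41  42  44  42  41 171 185 179 184 187]
 [148 110 110 109 108 110 134  99  80  53 148 181 184 186 153 127]]
[[ 42  35   5  78  58  12  18  29  29  32  29  28  28  29  59  62]
 [ 41  39   4   8  16  81  24  15  24  29  30  27  66  73  71  70]
 [169 177 100  10   9   9  41  51   9  25  57  69  72  69  53  41]
 [189 189 188 163  24   9   8  33  60  66  71  63  50  49  26  26]
 [188 186 187 188 180  58  62  69  72  60  48  47  32  24  29  23]
 [188 189 190 160  95  69  72  60  48  44  43  93  11  15  14  14]
 [189 190 1
[... 914 characters left out ...]
 59  96 218 224 208 215 223]]
[[153  70  64  59  77  52  55  79  79  62  38  40  39  39  38  37]
 [159  87  78  62  62  54  55  97 133 116  31  39  40  40  39  37]
 [153  99  97  96 102  70  77 170 222  33  77  39  39  38  39  38]
 [202 221 221 198 189 187 175 212 219  33  41  33  48  60  70  69]
 [219 219 219 218 203 189 185 172 123 100  94  87  89  83  76  74]
 [220 220 219 138  88  87  83  74  75  80  70  58  57  50  43  40]
 [220 220 220 143  57  58  72 101  73  60  43  21  20  33  35  36]
 [221 220 221 195 107  62  71 162  93  54 102  24  36  19  18  17]
 [220 219 219 193 133 110  68  59  48  55  82  75  92  51  53 101]
 [220 220 219 219 133 133 132 112  72  61  97 220 167 163 179 206]]
```

The near nose's pixels match the start picture exactly. Only the black case seen behind it is new, so the catch is fully down and the case is home. Handing in.

```bash
python3 -c "
from workcell import ctrl
print(ctrl.close_job())"
```

```text
the job is handed in; nothing more can be done
None
```

The gauge case is home against the end stops with the catch dropped behind it, the parts box was not touched, and I handed the job in at about 11 s on the robot's clock.

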